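# Find the hold-down weight that still grips

### The arm

A 6-joint arm with a two-finger parallel gripper is mounted at the origin on a cart in front of the work surface, level with it; the furniture and walls round the work are solid. World frame = base frame: x ahead of the robot, y to its left, z up, the work surface at z = 0. Lengths are in m, angles in rad, forces in N, time in s.
With the tool pointing down it reaches from about 0.3 to 0.75 m from the base axis. Payload 8.5 kg.
Tool frame: the origin (TCP) lies midway between the tips of the shut fingers; the grasp point (between the pads) lies 19 mm behind it; x points along the fingers, y is the direction in which the jaws open and shut, and the axes are right-handed (so a half turn about x gives the same grasp; the last joint's range is limited). The gripper opens to 88 mm and grips with 3 to 60 N. Pads are 18 mm wide; open, the fingers measure 123 mm over their backs; the gripper's body (75 mm by 187 mm) begins 45 mm behind the grasp point.
Start: joints at [1.008, 0.381, 1.297, -0, 1.464, -0.215], TCP at [0.187, 0.517, 0.239] pointing down, gripper open.
Joint ranges: [-3.11, 3.11], [-0.89, 2.33], [0.22, 2.48], [-1.42, 4.56], [0.17, 2.85], [-2.88, 2.88]. Speed limits (rad/s): [2.39, 2.39, 3.14, 3.14, 3.14, 3.14].

### API

Orientations are given as a 3x3 rotation matrix whose columns are the frame's x, y, z axes.
In Python, from cell import arm gives the robot as it stands.
- The arm moves only by the shell command python3 -m inch 'ROWS' [FORCE]. ROWS is JSON, a list of rows, each a list of 3 entries, a list of its own where there are three numbers: the closure, from -1 (fully open) to 1 (shut), then the shift along the world's x, y, z in m, then the turn about the world's z in rad. In form: [[jaw, [dx, dy, dz], yaw], ...]. A call has exactly 10 rows; each row is the pose to reach, as a shift and turn from the pose commanded when the call began; what a row does not reach only later rows make up. A row lasts 1/8 s, in which the tool goes at most 62.5 mm and 10.7 degrees, less where a joint would pass 70% of its speed; a pose out of reach is approached as far as the arm can. A call with a gripper value outside its range is refused whole. The fingers move at their own pace and stop on an object; FORCE is the grip in N (left out, the last holds). Time passes only in rows, so rows that repeat a pose let the fingers close, or fill a call up. It gives the time, the measured TCP pose, the force and the opening at its end, in the units of the state.
- arm.get_state(): the state, without advancing time (a new reading comes with each control period).
- arm.snapshot(name): name is "scene" or "top" or "wrist"; returns (picture, depth): 384x512x3 uint8, blue, green, red; 384x512 float32, m along the optical axis (not along the pixel's ray), 0 where there is no reading.
- arm.camera_info(name): a dict with "fx", "fy", "cx", "cy" (pixels), "R" (3x3) and "t" (3): a world point X has camera coordinates R X + t. Camera axes: x right, y down, z forward; pixel columns grow to the right and rows downward; lengths in m; the calibration is good to about 2 mm. The wrist camera is an equidistant fisheye: a pixel r from the principal point sees the ray r / f radians off the axis. A picture is of the moment at which its call begins: read the wrist's pose just before it. camera_info takes no time and is no camera call; for the wrist camera it gives the pose at the moment of the call.
- arm.hand_in(): hands the job in, once; it reports no verdict.
Trained networks look in the newest picture that a camera, given by its name, has taken for a name from the list of things; names that differ only in an ending like _2 or _b are one class to them, and where a whole thing is asked for, a point or a joint stands for the part that bears it (a point fixed in the world has none). Each returns a list of dicts, best first, with "conf" (0 to 1); they miss things now and then, are a little off and sometimes report something else, mostly with a low value. They report only what shows in the picture. A call takes as long as a camera call. They do not tell look-alikes from the thing itself.
- arm.outline_of(camera, name): "pixels" (384x512 bool, what is visible of it) and "xy" ([column, row] in pixels, amid what is visible of it).
The state is a dict: "time_s": time; "joint_positions": joint angles; "qvel": joint speeds; "joint_efforts": joint torques, N m; "ee_pos": TCP position; "eef_rot": TCP orientation; "ft_force": force on the tool from outside, world axes, zero at the start; "wrist_torque": the same for the moment, N m; "finger_gap": finger opening in m.
Only numpy, scipy, OpenCV 4.12 (cv2) and the standard library are available. Lean on these libraries where they do the work, as an engineer would, in place of code of your own. Each camera call takes 0.05 s, during which the arm holds its last target. There are 200 camera calls.

### The job

Three steel hold-down weights look alike, but only one rubber sole still grips. Drag each weight along its lane of the test board, without lifting it, from the far end to the near end (the robot's side) and feel how hard it pulls; once all three have been dragged, set the one that drags hardest on the middle of the sloping rest, sole flat on the slope between the two end cheeks, so that it stays there by itself (a slick one would slide off), and leave the other two where they were dragged to. In the lanes the weights can only be gripped by their ends and in the rest only by their long sides, so put it down on the bench on the way and take it again.

Things in the scene. Friction and masses are not known exactly. Their poses are not given: they have to be found in the camera images.
- test_board: fixed plywood board 210 (x) x 183 (y) mm, base 8 thick; four rails along x, 7 thick, 180 long, top 42 above the bench, level with the weights' tops, form three lanes 49 wide, open at both ends, centre lines at y = -56, 0, +56. Origin: centre of underside on the bench, z up; +x points to the far end, away from the robot. Place and yaw vary.
- weight_1: one of three look-alike dark steel weights, block 60 (x) x 44 (y) x 34 mm high with black rubber sole (lowest 5 mm, 2.5 inset), 0.65 to 0.87 kg. Origin: centre of underside, z up. Starts sole down in a lane, x along it, centre 45 to 65 mm beyond the board's middle (board +x); which lane varies. One sole of the three grips (7 to 11 N to drag on the board), two are slick (1 to 2 N).
- weight_2: one of three look-alike dark steel weights, block 60 (x) x 44 (y) x 34 mm high with black rubber sole (lowest 5 mm, 2.5 inset), 0.65 to 0.87 kg. Origin: centre of underside, z up. Starts sole down in a lane, x along it, centre 45 to 65 mm beyond the board's middle (board +x); which lane varies. One sole of the three grips (7 to 11 N to drag on the board), two are slick (1 to 2 N).
- weight_3: one of three look-alike dark steel weights, block 60 (x) x 44 (y) x 34 mm high with black rubber sole (lowest 5 mm, 2.5 inset), 0.65 to 0.87 kg. Origin: centre of underside, z up. Starts sole down in a lane, x along it, centre 45 to 65 mm beyond the board's middle (board +x); which lane varies. One sole of the three grips (7 to 11 N to drag on the board), two are slick (1 to 2 N).
- rest: fixed wooden rest: plate 84 x 108 (y) mm sloping 0.38 rad down to its -x side (the robot); slope's centre 42 above the bench at the origin's x, y. End cheeks 10 thick along the slope, 34 above it, inner faces 78 apart at y = -39, +39; weight's 60 mm length goes along y. Down- and upslope sides open. Origin: underside centre, z up. Place and yaw vary. Bench halfway to the board is clear.
Not all that is in view belongs to the job. Leave any brown look-alike of the weight_2 alone.

How it is judged:
By the outcome, as a careful person would: the job done as asked, in the order asked, and still so for the second after the job is handed in, with the robot touching nothing.
It also fails if it takes over 72 s, if anything falls off the work surface, if the arm or the gripper's body presses on something with over 40 N, if the wrist force passes 120 N, or if a joint passes its speed limit or range.

## Working session

There is one attempt and no reset: what is moved stays moved. The work goes in short steps, Python scripts to look and compute and a shell command to move; the robot and the scene stay as the last step left them, time stands still between calls to the robot, and variables do not carry over. Pictures are saved under pics/ and viewed, about 8 in all and at most 12, crops included, and the job is handed in when it is done.

```bash
mkdir -p pics; ls
cat > h.py <<'E'
import numpy as np, cv2
from cell import arm
def cloud(cam,d,info=None):
    i=info or arm.camera_info(cam); R=np.array(i["R"]);t=np.array(i["t"])
    v,u=np.mgrid[0:384,0:512]; x=(u-i["cx"])/i["fx"]; y=(v-i["cy"])/i["fy"]
    if cam=="wrist":
        r=np.hypot(x,y)+1e-9; k=np.tan(np.minimum(r,1.5))/r; x=x*k;y=y*k
    P=np.stack([x*d,y*d,d],-1)
    return (P-t)@R
def rect(P,m,z0,z1):
    q=P[m&(P[...,2]>z0)&(P[...,2]<z1)]
    r=cv2.minAreaRect((q[:,:2]*1000).astype(np.float32)); return len(q),q.mean(0).round(4),r
E
python3 - <<'E'
from h import *
ims=[]
for c in ("scene","top"):
    p,d=arm.snapshot(c); P=cloud(c,d); np.save(c+"P.npy",P)
    for n in ("test_board","weight_1","rest"):
        for o in arm.outline_of(c,n):
            m=o["pixels"]&(d>0)
            if m.sum()<5: continue
            q=P[m]; print(c,n,round(o["conf"],2),np.round(o["xy"]),m.sum(),np.median(q,0).round(3),np.percentile(q,2,axis=0).round(3),np.percentile(q,98,axis=0).round(3))
    cv2.imwrite(f"pics/{c}0.png",p)
print(arm.get_state())
E
```

```text
pics
scene test_board 0.59 [305. 236.] 5075 [ 0.518 -0.209  0.01 ] [ 0.454 -0.272  0.005] [ 0.637 -0.099  0.043]
scene weight_1 0.92 [210. 244.] 683 [ 0.36  -0.093  0.033] [ 0.338 -0.112  0.003] [ 0.387 -0.05   0.036]
scene weight_1 0.87 [160. 189.] 496 [0.383 0.143 0.031] [0.359 0.123 0.004] [0.416 0.178 0.053]
scene weight_1 0.84 [267. 281.] 985 [ 0.365 -0.234  0.033] [ 0.341 -0.253  0.008] [ 0.402 -0.207  0.036]
scene weight_1 0.81 [328. 212.] 468 [ 0.604 -0.181  0.042] [ 0.587 -0.205  0.01 ] [ 0.645 -0.16   0.044]
scene weight_1 0.77 [305. 200.] 397 [ 0.591 -0.124  0.042] [ 0.574 -0.145  0.016] [ 0.63  -0.105  0.044]
scene weight_1 0.7 [350. 222.] 566 [ 0.606 -0.237  0.041] [ 0.588 -0.261  0.003] [ 0.684 -0.216  0.044]
scene weight_1 0.67 [288. 178.] 401 [ 0.651 -0.017  0.03 ] [ 0.632 -0.034  0.001] [0.692 0.011 0.036]
scene rest 0.69 [212. 160.] 1393 [0.56  0.173 0.047] [0.524 0.12  0.   ] [0.608 0.219 0.083]
top test_board 0.65 [320. 187.] 3784 [ 0.526 -0.181  0.008] [ 0.457 -0.266  0.002] [ 0.656 -0.093  0.044]
top test_board 0.2 [298. 154.] 402 [ 0.602 -0.124  0.041] [ 0.574 
[... 932 characters left out ...]
89753169e-07,
        1.46360181e+00, -2.15313967e-01]), 'qvel': array([-0.00159532, -0.0013422 ,  0.00014052, -0.00064207, -0.0015053 ,
       -0.00069696]), 'joint_efforts': array([ 9.02098168e-05, -4.37397695e+01, -2.24516147e+01,  7.14027579e-02,
        3.20711453e-02, -3.70616340e-05]), 'ee_pos': array([0.18744288, 0.51701184, 0.23865218]), 'eef_rot': array([[-1.25705748e-04,  3.40845308e-01,  9.40119386e-01],
       [-2.00959642e-04,  9.40119366e-01, -3.40845328e-01],
       [-9.99999972e-01, -2.31772272e-04, -4.96822573e-05]]), 'ft_force': array([-0.30415897,  0.19504075,  0.87010061]), 'wrist_torque': array([-0.02015072, -0.04525403,  0.01108655]), 'finger_gap': 0.08802611437561463}
```

View pics/top0.png

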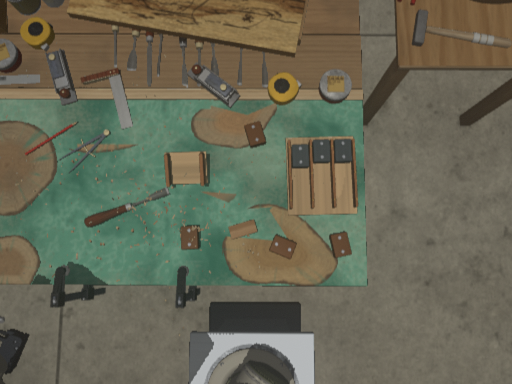

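View pics/scene0.png

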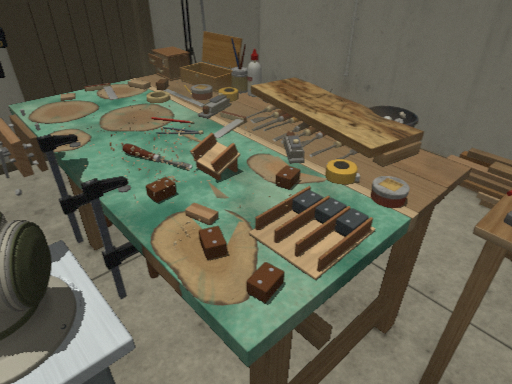

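Run:
```python
from h import *
for c in ("scene","top"):
    P=np.load(c+"P.npy"); p=cv2.imread(f"pics/{c}0.png")
    x,y,z=P[...,0],P[...,1],P[...,2]
    b=(x>.44)&(x<.68)&(y>-.29)&(y<-.06)
    hsv=cv2.cvtColor(p,cv2.COLOR_BGR2HSV)
    print(c,"board",rect(P,b&(hsv[...,0]<30)&(hsv[...,1]>60),.004,.05))
    dark=b&(hsv[...,2]<90)&(hsv[...,1]<100)
    n,l,s,cc=cv2.connectedComponentsWithStats((dark&(z>.037)&(z<.05)).astype(np.uint8))
    for i in range(1,n):
        if s[i,4]>100: print(" w",rect(P,l==i,.037,.05))
    r=(x>.5)&(x<.64)&(y>.1)&(y<.24)
    print(" rest",rect(P,r,.015,.12))
    # slope plane fit amid
    m=(np.hypot(x-.567,y-.172)<.03); q=P[m]; A=np.c_[q[:,:2],np.ones(len(q))]; k=np.linalg.lstsq(A,q[:,2],rcond=None)[0]
    print(" plane",len(q),k,"tilt",np.arctan(np.hypot(*k[:2])),"dir",np.arctan2(k[1],k[0]),"z at c",k@[.567,.172,1])
p=cv2.imread("pics/top0.png")
cv2.imwrite("pics/crop.png",cv2.resize(p[120:280,150:370],None,fx=3.5,fy=3.5,interpolation=cv2.INTER_CUBIC))
```

```text
scene board (5039, array([ 0.5247, -0.1916,  0.0195]), ((554.9589233398438, -178.076416015625), (208.50511169433594, 193.3162384033203), 2.8926568031311035))
 w (293, array([ 0.5994, -0.1256,  0.0417]), ((601.750732421875, -122.90879821777344), (57.361968994140625, 47.97554016113281), 1.6014304161071777))
 w (318, array([ 0.6132, -0.1813,  0.0417]), ((615.907958984375, -177.50958251953125), (58.64300537109375, 49.43442153930664), 0.5518179535865784))
 w (368, array([ 0.6147, -0.2373,  0.0416]), ((617.925537109375, -234.5367431640625), (59.45515441894531, 47.54241943359375), 1.029589056968689))
 rest (1218, array([0.562 , 0.1683, 0.0504]), ((561.8089599609375, 170.35284423828125), (94.38410949707031, 105.40220642089844), 2.044954776763916))
 plane 165 [ 0.17214908  0.85693015 -0.21448408] tilt 0.7182920780244694 dir 1.3725447176889993 z at c 0.03051643203036869
top board (3897, array([ 0.5377, -0.1814,  0.016 ]), ((558.3906860351562, -175.9261016845703), (211.23904418945312, 189.5702362060547), 1.7254706621170044))
 w (341, array([ 0.6179, -0.2357,  0.0413]), ((618.1266479492188, -236.7483673095703), (60.710609436035156, 48.179622650146484), 5.269331932067871))
 w (348, array([ 0.6168, -0.1794,  0.0413]), ((616.4375610351562, -179.0375213623047), (47.54655838012695, 59.86249923706055), 88.63565826416016))
 w (341, array([ 0.6033, -0.124 ,  0.0416]), ((602.8217163085938, -125.42583465576172), (44.82234573364258, 58.908077239990234), 89.46926879882812))
 rest (1379, array([0.5672, 0.1726, 0.049 ]), ((555.181640625, 175.1664581298828), (113.90634155273438, 109.51154327392578), 88.88566589355469))
 plane 440 [ 0.38349541  0.02210902 -0.18072441] tilt 0.36675283586517043 dir 0.05758757622469107 z at c 0.04052023397170609
```

View pics/crop.png

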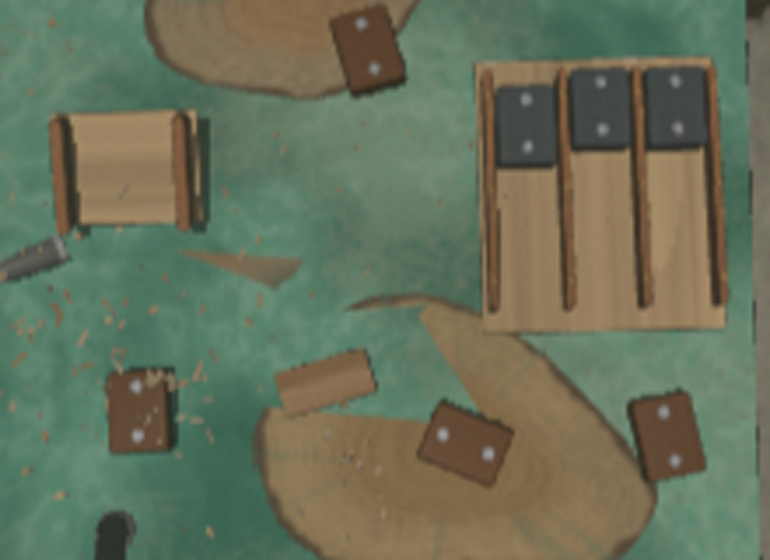

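Top view: three dark weights in the lanes at (300,155), (322,151) and (343,151). These fit the description: dark steel, on the board, tops at z≈0.042. The look-alikes at (256,133), (283,246), (341,243) and (190,237) are brown and outside the lanes, so I leave them alone; the enlarged crop confirms this. The rest is at (183,168).

```bash
python3 -m inch '[[-1,[0.413,-0.642,-0.04],-1.19],[-1,[0.413,-0.642,-0.04],-1.19],[-1,[0.413,-0.642,-0.04],-1.19],[-1,[0.413,-0.642,-0.04],-1.19],[-1,[0.413,-0.642,-0.04],-1.19],[-1,[0.413,-0.642,-0.04],-1.19],[-1,[0.413,-0.642,-0.04],-1.19],[-1,[0.413,-0.642,-0.04],-1.19],[-1,[0.413,-0.642,-0.04],-1.19],[-1,[0.413,-0.642,-0.04],-1.19]]' 20
python3 - <<'E'
from h import *
P=np.load("topP.npy"); p=cv2.imread("pics/top0.png")
x,y,z=P[...,0],P[...,1],P[...,2]
for yc in (-.093,-.150,-.206,-.262):
  g=[]
  for x0 in (.48,.50,.52,.54,.56):
    m=(abs(x-x0)<.01)&(abs(y-yc)<.022)&(z>.034)&(z<.05)
    g.append((x0,y[m].mean(),m.sum()))
  g=np.array(g); print(np.polyfit(g[:,0],g[:,1],1),g[:,1].round(4))
for y0,y1 in ((.1,.14),(.2,.24)):
  g=[]
  for x0 in (.54,.56,.58,.6):
    m=(abs(x-x0)<.008)&(y>y0)&(y<y1)&(z>.045+.38*(x-.567)+.02)
    g.append((x0,np.median(y[m]),m.sum()))
  g=np.array(g); print("cheek",np.polyfit(g[:,0],g[:,1],1),g[:,1:].round(4).tolist())
E
```

```text
time_s: 1.65
ee_pos: [0.526, -0.0099, 0.2061]
eef_rot: [[0.0, 0.999, 0.033], [0.0, 0.033, -0.999], [-1.0, 0.0, -0.0]]
ft_force: [0.4, -0.2, 0.6]
finger_gap: 0.0882
[ 0.02762453 -0.11297013] [-0.1    -0.0992 -0.0979 -0.0982 -0.0977]
[ 0.03347564 -0.17166532] [-0.1559 -0.1542 -0.1544 -0.1544 -0.1524]
[ 0.02268641 -0.22176354] [-0.2105 -0.2108 -0.2103 -0.2091 -0.2091]
[ 0.0308191  -0.28202732] [-0.2674 -0.2666 -0.2657 -0.2655 -0.2648]
cheek [0.01739964 0.11867073] [[0.1283, 26.0], [0.1283, 28.0], [0.1285, 32.0], [0.1294, 8.0]]
cheek [0.02052031 0.20424174] [[0.2156, 29.0], [0.2152, 30.0], [0.2164, 33.0], [0.2165, 8.0]]
```

```bash
python3 -m inch '[[-1,[0.075,-0.11,-0.046],0],[-1,[0.075,-0.11,-0.046],0],[-1,[0.075,-0.11,-0.046],0],[-1,[0.075,-0.11,-0.046],0],[-1,[0.075,-0.11,-0.046],0],[-1,[0.075,-0.11,-0.046],0],[-1,[0.075,-0.11,-0.046],0],[-1,[0.075,-0.11,-0.046],0],[-1,[0.075,-0.11,-0.046],0],[-1,[0.075,-0.11,-0.046],0]]'
python3 - <<'E'
from h import *
i=arm.camera_info("wrist"); p,d=arm.snapshot("wrist"); P=cloud("wrist",d,i)
cv2.imwrite("pics/w1.png",p); s=arm.get_state(); print(s["ee_pos"],s["ft_force"])
dark=(p.max(-1)<80)&(P[...,2]>.036)&(P[...,2]<.05)&(P[...,0]>.55)&(P[...,0]<.67)&(P[...,1]<-.09)&(P[...,1]>-.29)
n,l,st,cc=cv2.connectedComponentsWithStats(dark.astype(np.uint8))
for k in range(1,n):
    if st[k,4]>150: print(cc[k],rect(P,l==k,.036,.05))
E
```

```text
time_s: 2.9
ee_pos: [0.6001, -0.1179, 0.16]
eef_rot: [[-0.0, 0.999, 0.033], [0.0, 0.033, -0.999], [-1.0, -0.0, -0.0]]
ft_force: [0.9, 0.5, 0.4]
finger_gap: 0.0884
[ 0.60012452 -0.11788571  0.16002634] [ 0.30337276 -0.54984419 -0.23357003]
[259.2185654  188.75400844] (2370, array([ 0.6071, -0.1255,  0.0405]), ((606.6535034179688, -125.3101806640625), (59.14845275878906, 44.159034729003906), 1.6119000911712646))
[275.34144893 238.49881235] (1684, array([ 0.6252, -0.1767,  0.0404]), ((620.3778076171875, -181.4579620361328), (57.81904602050781, 46.213809967041016), 2.177556276321411))
[282.19277108 272.14457831] (166, array([ 0.6351, -0.217 ,  0.0395]), ((628.077880859375, -218.5747833251953), (41.257171630859375, 8.831379890441895), 0.6756580471992493))
```

View pics/w1.png

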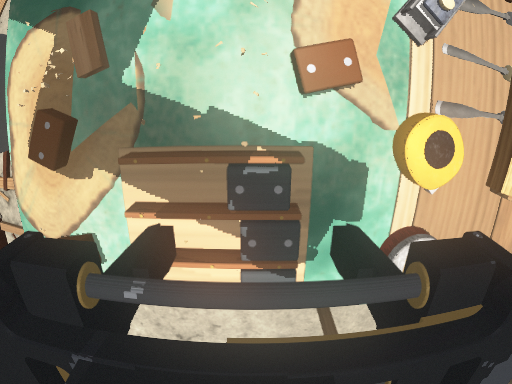

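The wrist view shows the nearest dark weight at (259,189), in the left lane. The second is at (270,240), and the fingers sit clear of both. Next I descend and grip its ends.

```bash
python3 -m inch '[[-1,[0.005,-0.0066,0],0],[-1,[0.005,-0.0066,-0.05],0],[-1,[0.005,-0.0066,-0.09],0],[-1,[0.005,-0.0066,-0.12],0],[-1,[0.005,-0.0066,-0.144],0],[-1,[0.005,-0.0066,-0.144],0],[1,[0.005,-0.0066,-0.144],0],[1,[0.005,-0.0066,-0.144],0],[1,[0.005,-0.0066,-0.144],0],[1,[0.005,-0.0066,-0.144],0]]' 25
```

```text
time_s: 4.2
ee_pos: [0.6055, -0.1246, 0.0169]
eef_rot: [[0.001, 0.999, 0.033], [-0.001, 0.033, -0.999], [-1.0, 0.001, 0.001]]
ft_force: [-0.2, -0.0, 4.5]
finger_gap: 0.0601
```

```bash
python3 -m inch '[[1,[-0.011,-0.0003,0],0],[1,[-0.022,-0.0006,0],0],[1,[-0.033,-0.0009,0],0],[1,[-0.044,-0.0012,0],0],[1,[-0.055,-0.0015,0],0],[1,[-0.066,-0.0018,0],0],[1,[-0.077,-0.0022,0],0],[1,[-0.088,-0.0025,0],0],[1,[-0.099,-0.0028,0],0],[1,[-0.110,-0.0031,0],0]]'
python3 -c "
from h import *
i=arm.camera_info('wrist'); 
for k in range(3): arm.snapshot('wrist');s=arm.get_state(); print(s['ee_pos'],s['ft_force'],s['qvel'][:3])"
```

```text
time_s: 5.45
ee_pos: [0.4953, -0.1279, 0.0168]
eef_rot: [[0.003, 0.999, 0.033], [-0.001, 0.033, -0.999], [-1.0, 0.003, 0.001]]
ft_force: [5.5, -0.6, 7.1]
finger_gap: 0.0601
[ 0.49404523 -0.12782338  0.01682298] [-3.40210361 -1.88743459  7.55441294] [ 0.00446365  0.010214   -0.02109532]
[ 0.49406237 -0.12780125  0.01682102] [-3.12461033 -1.42954666 10.35483443] [ 0.00227699  0.00503332 -0.01273127]
[ 0.49405632 -0.12779807  0.01682023] [-3.25530089 -2.15276426 11.1334602 ] [ 0.00167411  0.00364352 -0.00806349]
```

```bash
python3 -m inch '[[1,[-0.001,0,0],0],[1,[-0.002,0,0],0],[1,[-0.003,0,0],0],[1,[-0.004,0,0],0],[1,[-0.005,0,0],0],[1,[-0.006,0,0],0],[1,[-0.007,0,0],0],[1,[-0.008,0,0],0],[1,[-0.009,0,0],0],[1,[-0.010,0,0],0]]'
```

```text
time_s: 6.85
ee_pos: [0.4857, -0.1279, 0.0168]
eef_rot: [[0.003, 0.999, 0.033], [-0.001, 0.033, -0.999], [-1.0, 0.003, 0.001]]
ft_force: [5.1, -0.3, 6.9]
finger_gap: 0.06
```

```bash
python3 -m inch '[[-1,[0,0,0],0],[-1,[0,0,0],0],[-1,[0,0,0],0],[-1,[0,0,0.06],0],[-1,[0,0,0.07],0],[-1,[0.05,-0.02,0.07],0],[-1,[0.1,-0.04,0.07],0],[-1,[0.133,-0.052,0.07],0],[-1,[0.133,-0.052,0.07],0],[-1,[0.133,-0.052,0.07],0]]'
python3 -m inch '[[-1,[0,0,-0.02],0],[-1,[0,0,-0.045],0],[-1,[0,0,-0.068],0],[-1,[0,0,-0.068],0],[-1,[0,0,-0.068],0],[1,[0,0,-0.068],0],[1,[0,0,-0.068],0],[1,[0,0,-0.068],0],[1,[0,0,-0.068],0],[1,[0,0,-0.068],0]]' 25
```

```text
time_s: 8.1
ee_pos: [0.617, -0.179, 0.0852]
eef_rot: [[-0.002, 0.999, 0.033], [0.001, 0.033, -0.999], [-1.0, -0.002, -0.001]]
ft_force: [-0.4, -0.0, 0.0]
finger_gap: 0.0879
time_s: 9.35
ee_pos: [0.6184, -0.1796, 0.0184]
eef_rot: [[0.001, 0.999, 0.033], [-0.0, 0.033, -0.999], [-1.0, 0.001, 0.0]]
ft_force: [-0.2, 0.6, 3.8]
finger_gap: 0.0598
```

```bash
python3 -m inch '[[1,[-0.011,-0.0003,0],0],[1,[-0.022,-0.0006,0],0],[1,[-0.033,-0.0009,0],0],[1,[-0.044,-0.0012,0],0],[1,[-0.055,-0.0015,0],0],[1,[-0.066,-0.0018,0],0],[1,[-0.077,-0.0022,0],0],[1,[-0.088,-0.0025,0],0],[1,[-0.099,-0.0028,0],0],[1,[-0.112,-0.0031,0],0]]'
python3 -m inch '[[1,[-0.001,0,0],0],[1,[-0.002,0,0],0],[1,[-0.003,0,0],0],[1,[-0.004,0,0],0],[1,[-0.005,0,0],0],[1,[-0.006,0,0],0],[1,[-0.007,0,0],0],[1,[-0.008,0,0],0],[1,[-0.009,0,0],0],[1,[-0.010,0,0],0]]'
```

```text
time_s: 10.6
ee_pos: [0.5057, -0.1828, 0.0184]
eef_rot: [[0.001, 0.999, 0.033], [-0.001, 0.033, -0.999], [-1.0, 0.001, 0.001]]
ft_force: [5.1, -1.6, 5.6]
finger_gap: 0.0599
time_s: 11.85
ee_pos: [0.4961, -0.1828, 0.0184]
eef_rot: [[0.001, 0.999, 0.033], [-0.001, 0.033, -0.999], [-1.0, 0.001, 0.001]]
ft_force: [5.6, -0.1, 5.8]
finger_gap: 0.0602
```

```bash
python3 -m inch '[[-1,[0,0,0],0],[-1,[0,0,0],0],[-1,[0,0,0],0],[-1,[0,0,0.06],0],[-1,[0,0,0.07],0],[-1,[0.05,-0.02,0.07],0],[-1,[0.1,-0.04,0.07],0],[-1,[0.1235,-0.053,0.07],0],[-1,[0.1235,-0.053,0.07],0],[-1,[0.1235,-0.053,0.07],0]]'
python3 -m inch '[[-1,[0,0,-0.02],0],[-1,[0,0,-0.045],0],[-1,[0,0,-0.07],0],[-1,[0,0,-0.07],0],[-1,[0,0,-0.07],0],[1,[0,0,-0.07],0],[1,[0,0,-0.07],0],[1,[0,0,-0.07],0],[1,[0,0,-0.07],0],[1,[0,0,-0.07],0]]' 25
```

```text
time_s: 13.1
ee_pos: [0.6185, -0.235, 0.0874]
eef_rot: [[-0.002, 0.999, 0.033], [0.001, 0.033, -0.999], [-1.0, -0.002, -0.001]]
ft_force: [-0.2, 0.0, 0.5]
finger_gap: 0.0883
time_s: 14.35
ee_pos: [0.6199, -0.2357, 0.0184]
eef_rot: [[0.001, 0.999, 0.033], [-0.0, 0.033, -0.999], [-1.0, 0.001, 0.0]]
ft_force: [0.9, 0.0, 3.1]
finger_gap: 0.0598
```

```bash
python3 -m inch '[[1,[-0.011,-0.0003,0],0],[1,[-0.022,-0.0006,0],0],[1,[-0.033,-0.0009,0],0],[1,[-0.044,-0.0012,0],0],[1,[-0.055,-0.0015,0],0],[1,[-0.066,-0.0018,0],0],[1,[-0.077,-0.0022,0],0],[1,[-0.088,-0.0025,0],0],[1,[-0.099,-0.0028,0],0],[1,[-0.112,-0.0031,0],0]]'
python3 -m inch '[[1,[-0.001,0,0],0],[1,[-0.002,0,0],0],[1,[-0.003,0,0],0],[1,[-0.004,0,0],0],[1,[-0.005,0,0],0],[1,[-0.006,0,0],0],[1,[-0.007,0,0],0],[1,[-0.008,0,0],0],[1,[-0.009,0,0],0],[1,[-0.010,0,0],0]]'
```

```text
time_s: 15.6
ee_pos: [0.5086, -0.2392, 0.0185]
eef_rot: [[0.003, 0.999, 0.033], [-0.002, 0.033, -0.999], [-1.0, 0.003, 0.002]]
ft_force: [6.9, -0.6, -1.0]
finger_gap: 0.0598
time_s: 16.85
ee_pos: [0.4991, -0.2392, 0.0185]
eef_rot: [[0.003, 0.999, 0.033], [-0.001, 0.033, -0.999], [-1.0, 0.003, 0.002]]
ft_force: [8.0, 0.0, 0.9]
finger_gap: 0.0597
```

The third weight drags at 8 N with no vertical preload (μ≈1.1). The other two drag at about 5 N under about 6 N of extra down-press (μ≈0.35), so they are the slick ones. I lift the third and turn it 90° towards the clear bench.

```bash
python3 -m inch '[[1,[0,0,0],0],[1,[0,0,0],0],[1,[0,0,0.03],0],[1,[0,0,0.06],0],[1,[0,0,0.08],0],[1,[0,0.03,0.08],0],[1,[0.005,0.07,0.08],0.18],[1,[0.01,0.11,0.08],0.36],[1,[0.015,0.15,0.08],0.54],[1,[0.02,0.19,0.08],0.72]]' 40
python3 -m inch '[[1,[0.011,0.049,0],0.18],[1,[0.011,0.049,0],0.36],[1,[0.011,0.049,0],0.54],[1,[0.011,0.049,0],0.72],[1,[0.011,0.049,0],0.851],[1,[0.011,0.049,0],0.851],[1,[0.011,0.049,0],0.851],[1,[0.011,0.049,0],0.851],[1,[0.011,0.049,0],0.851],[1,[0.011,0.049,0],0.851]]'
python3 - <<'E'
from h import *
p,d=arm.snapshot("top"); P=cloud("top",d); x,y,z=[P[...,k] for k in range(3)]
m=(abs(x-.53)<.065)&(abs(y)<.065)
print(arm.get_state()["joint_positions"])
for k in (1,2,3):pass
dark=(p.max(-1)<90)&(x>.44)&(x<.68)&(y>-.29)&(y<-.09)&(z>.037)&(z<.05)
n,l,s,cc=cv2.connectedComponentsWithStats(dark.astype(np.uint8))
for i in range(1,n):
    if s[i,4]>100: print(rect(P,l==i,.037,.05))
cv2.imwrite("pics/top1.png",cv2.resize(p[100:260,150:370],None,fx=3.5,fy=3.5))
E
```

```text
time_s: 18.1
ee_pos: [0.5166, -0.0471, 0.0968]
eef_rot: [[-0.004, 0.726, 0.688], [0.001, 0.688, -0.726], [-1.0, -0.002, -0.004]]
ft_force: [1.3, -0.0, -7.0]
finger_gap: 0.0597
time_s: 19.35
ee_pos: [0.5286, 0.0002, 0.0981]
eef_rot: [[-0.0, -0.033, 0.999], [-0.0, 0.999, 0.033], [-1.0, -0.0, -0.0]]
ft_force: [-0.4, -0.3, -6.9]
finger_gap: 0.06
[-2.23702258e-01  4.92002853e-01  1.56642805e+00 -3.22797621e-05
  1.08321182e+00 -1.82740421e+00]
(359, array([ 0.4942, -0.1826,  0.0414]), ((494.76708984375, -183.87185668945312), (49.597869873046875, 58.21952438354492), 89.87896728515625))
(357, array([ 0.4843, -0.1272,  0.0411]), ((483.9788513183594, -127.52216339111328), (57.73765182495117, 49.44657516479492), 0.9916058778762817))
```

View pics/top1.png

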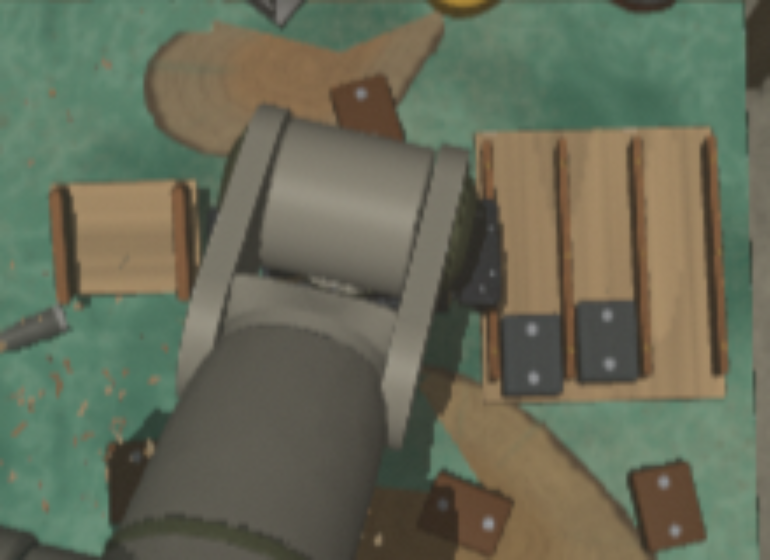

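The view shows both slick weights at the near end of their lanes, at crop (532,355) and (607,340), and the third lane empty. Now I lower the third onto the clear bench.

```bash
python3 -m inch '[[1,[0,0,-0.03],0],[1,[0,0,-0.055],0],[1,[0,0,-0.07],0],[1,[0,0,-0.08],0],[1,[0,0,-0.083],0],[1,[0,0,-0.085],0],[1,[0,0,-0.086],0],[1,[0,0,-0.087],0],[1,[0,0,-0.087],0],[1,[0,0,-0.087],0]]'
```

```text
time_s: 20.65
ee_pos: [0.5287, 0.0002, 0.0111]
eef_rot: [[0.0, -0.033, 0.999], [-0.0, 0.999, 0.033], [-1.0, -0.0, 0.0]]
ft_force: [-0.9, -0.5, -6.8]
finger_gap: 0.0596
```

```bash
python3 -m inch '[[1,[0,0,-0.0005],0],[1,[0,0,-0.001],0],[1,[0,0,-0.001],0],[-1,[0,0,-0.001],0],[-1,[0,0,-0.001],0],[-1,[0,0,-0.001],0],[-1,[0,0,-0.001],0],[-1,[0,0,0.03],0],[-1,[0,0,0.08],0],[-1,[0,0,0.11],0]]'
python3 -m inch '[[-1,[0,0,0.11],-0.18],[-1,[0,0,0.11],-0.36],[-1,[0,0,0.11],-0.54],[-1,[0,0,0.11],-0.72],[-1,[0,0,0.11],-0.9],[-1,[0,0,0.11],-1.08],[-1,[0,0,0.11],-1.26],[-1,[0,0,0.11],-1.44],[-1,[0,0,0.11],-1.571],[-1,[0,0,0.11],-1.571]]'
python3 - <<'E'
from h import *
i=arm.camera_info("wrist"); s=arm.get_state(); p,d=arm.snapshot("wrist"); P=cloud("wrist",d,i)
cv2.imwrite("pics/w2.png",p); print(s["ee_pos"],s["eef_rot"].round(3))
x,y,z=[P[...,k] for k in range(3)]
m=(p.max(-1)<95)&(abs(x-.53)<.05)&(abs(y)<.05)&(z>.028)&(z<.042)
print(rect(P,m,.028,.042))
r=(x>.51)&(x<.63)&(y>.1)&(y<.24)&(z>.0); print("rest px",r.sum())
for y0 in (.15,.165,.18,.195):
  g=r&(abs(y-y0)<.006); q=P[g]; 
  if len(q)>5: print(y0,len(q),np.polyfit(q[:,0],q[:,2],1))
E
```

```text
time_s: 21.9
ee_pos: [0.529, 0.0002, 0.1232]
eef_rot: [[0.002, -0.033, 0.999], [-0.001, 0.999, 0.033], [-1.0, -0.001, 0.002]]
ft_force: [-0.0, -0.5, -0.3]
finger_gap: 0.0882
time_s: 23.15
ee_pos: [0.5286, 0.0003, 0.231]
eef_rot: [[-0.0, 0.999, 0.034], [0.0, 0.034, -0.999], [-1.0, -0.0, -0.0]]
ft_force: [-0.3, 0.1, 0.0]
finger_gap: 0.0883
[5.28554697e-01 2.76404983e-04 2.31012537e-01] [[-0.     0.999  0.034]
 [ 0.     0.034 -0.999]
 [-1.    -0.    -0.   ]]
(1410, array([ 5.291e-01, -4.000e-04,  3.240e-02]), ((529.6939086914062, -0.8459854125976562), (43.52443313598633, 58.62895202636719), 1.6106386184692383))
rest px 4861
0.15 734 [ 0.40304123 -0.18971735]
0.165 740 [ 0.36464246 -0.16724605]
0.18 682 [ 0.37379157 -0.17233745]
0.195 334 [ 0.41345659 -0.19531446]
```

View pics/w2.png

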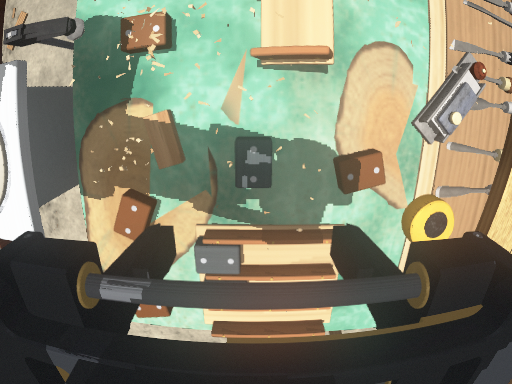

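The wrist view shows the weight upright on the bench at (253,163), length across, measured at (0.529, 0.000) with the expected 44x59 mm top. The jaws now straddle its long sides, so I descend and grip high on it.

```bash
python3 -m inch '[[-1,[0,0,-0.06],0],[-1,[0,0,-0.12],0],[-1,[0,0,-0.17],0],[-1,[0,0,-0.2],0],[-1,[0,0,-0.2175],0],[-1,[0,0,-0.2175],0],[1,[0,0,-0.2175],0],[1,[0,0,-0.2175],0],[1,[0,0,-0.2175],0],[1,[0,0,-0.2175],0]]' 40
python3 -m inch '[[1,[0,0,0],0],[1,[0,0,0.03],0],[1,[0,0,0.07],0],[1,[0,0,0.13],0],[1,[0,0.03,0.15],0],[1,[0.02,0.06,0.15],0],[1,[0.04,0.09,0.15],0],[1,[0.04,0.09,0.15],0],[1,[0.04,0.09,0.15],0],[1,[0.04,0.09,0.15],0]]'
python3 - <<'E'
from h import *
i=arm.camera_info("wrist"); s=arm.get_state(); p,d=arm.snapshot("wrist"); P=cloud("wrist",d,i)
np.save("w3P.npy",P); cv2.imwrite("pics/w3.png",p); print(s["ee_pos"])
x,y,z=[P[...,k] for k in range(3)]
print("rest",rect(P,(x>.5)&(x<.64)&(y>.1)&(y<.24),.015,.1))
m=(abs(x-.57)<.03)&(abs(y-.172)<.025)
q=P[m];k=np.linalg.lstsq(np.c_[q[:,:2],np.ones(len(q))],q[:,2],rcond=None)[0]; print(len(q),k,np.arctan2(k[1],k[0]), "x at .042",(.042-k[2]-k[1]*.172)/k[0])
for y0,y1 in ((.1,.15),(.2,.24)):
  g=[]
  for x0 in (.54,.55,.56,.57,.58,.59):
    mm=(abs(x-x0)<.006)&(y>y0)&(y<y1)&(z>.042+.4*(x-.572)+.028)
    if mm.sum()>3: g.append((x0,y[mm].min(),y[mm].max(),mm.sum()))
  print(np.round(g,4).tolist())
E
```

```text
time_s: 24.45
ee_pos: [0.5287, 0.0002, 0.0139]
eef_rot: [[0.001, 0.999, 0.033], [-0.0, 0.033, -0.999], [-1.0, 0.001, 0.0]]
ft_force: [-0.5, -0.0, 0.5]
finger_gap: 0.05
time_s: 25.7
ee_pos: [0.5681, 0.0895, 0.1632]
eef_rot: [[-0.001, 0.999, 0.032], [-0.0, 0.032, -0.999], [-1.0, -0.001, 0.0]]
ft_force: [0.3, -0.2, -6.7]
finger_gap: 0.0434
[0.56805833 0.08950824 0.16319953]
rest (11376, array([0.5711, 0.1728, 0.0502]), ((556.7238159179688, 176.11614990234375), (110.16461944580078, 118.97095489501953), 2.330787420272827))
5367 [-0.82953835 -2.91382651  1.08790191] -1.8481490910120246 x at .042 0.6566589094832463
[[0.54, 0.1001, 0.1318, 5621.0], [0.55, 0.1, 0.132, 4818.0], [0.56, 0.1, 0.1324, 5188.0], [0.57, 0.1, 0.1326, 5246.0], [0.58, 0.1, 0.133, 5180.0], [0.59, 0.1, 0.1335, 4510.0]]
[[0.54, 0.2092, 0.2197, 183.0], [0.55, 0.2097, 0.2197, 191.0], [0.56, 0.21, 0.2206, 200.0], [0.57, 0.2104, 0.2205, 204.0], [0.58, 0.2107, 0.2211, 222.0], [0.59, 0.2111, 0.2217, 227.0]]
```

View pics/w3.png

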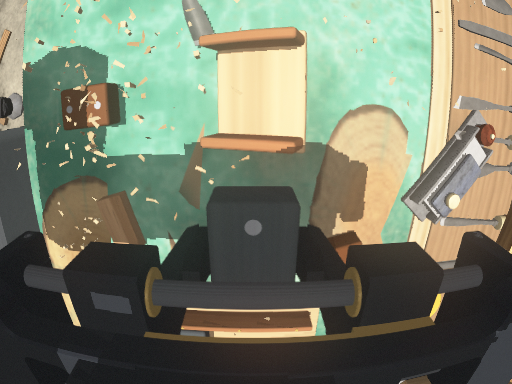

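The weight is held by its long sides (gap 43.4 mm). The rest is at pixels (260,90), with cheek inner faces at y=0.1326 and 0.2104, 78 mm apart as specified, and yaw 0.033 equal to the tool's.

Run:
```python
from h import *
P=np.load("w3P.npy"); x,y,z=[P[...,k] for k in range(3)]
m=(abs(x-.57)<.032)&(y>.145)&(y<.2)&(z>.015)&(z<.07)
q=P[m]
for _ in range(3):
  k=np.linalg.lstsq(np.c_[q[:,:2],np.ones(len(q))],q[:,2],rcond=None)[0]; r=q[:,2]-np.c_[q[:,:2],np.ones(len(q))]@k; q=q[abs(r)<.004]
print(len(q),k,"x at .042",(.042-k[2]-k[1]*.1715)/k[0], r.std())
s=P[(y>.155)&(y<.19)&(abs(z-(k[0]*x+k[1]*y+k[2]))<.004)&(z>.012)&(x>.5)&(x<.64)]
print(s[:,0].min(),s[:,0].max(),s[:,2].min(),s[:,2].max())
```

```text
4351 [ 0.40130201  0.01232188 -0.19051655] x at .042 0.5741395348661802 0.0007211860824291017
0.5319254717272669 0.6114113798062051 0.02360989533640951 0.056994284775430726
```

```bash
python3 -m inch '[[1,[0.002,0.04,0],0],[1,[0.002,0.082,0],0],[1,[0.002,0.082,0],0],[1,[0.002,0.082,-0.03],0],[1,[0.002,0.082,-0.06],0],[1,[0.002,0.082,-0.08],0],[1,[0.002,0.082,-0.09],0],[1,[0.002,0.082,-0.095],0],[1,[0.002,0.082,-0.095],0],[1,[0.002,0.082,-0.095],0]]'
python3 -m inch '[[1,[0,0,-0.001],0],[1,[0,0,-0.002],0],[1,[0,0,-0.003],0],[1,[0,0,-0.004],0],[1,[0,0,-0.0045],0],[1,[0,0,-0.0045],0],[1,[0,0,-0.0045],0],[1,[0,0,-0.0045],0],[1,[0,0,-0.0045],0],[1,[0,0,-0.0045],0]]'
```

```text
time_s: 27.0
ee_pos: [0.571, 0.1722, 0.0693]
eef_rot: [[0.001, 0.999, 0.033], [0.0, 0.033, -0.999], [-1.0, 0.001, -0.0]]
ft_force: [-0.0, -0.0, -7.8]
finger_gap: 0.0441
time_s: 28.25
ee_pos: [0.5706, 0.1722, 0.0641]
eef_rot: [[0.0, 0.999, 0.033], [0.0, 0.033, -0.999], [-1.0, 0.0, -0.0]]
ft_force: [-0.2, -0.5, -7.2]
finger_gap: 0.0434
```

Still hanging; finer steps.

```bash
python3 -m inch '[[1,[0,0,-0.0005],0],[1,[0,0,-0.001],0],[1,[0,0,-0.001],0],[1,[0,0,-0.0015],0],[1,[0,0,-0.0015],0],[1,[0,0,-0.0015],0],[1,[0,0,-0.0015],0],[1,[0,0,-0.0015],0],[1,[0,0,-0.0015],0],[1,[0,0,-0.0015],0]]'
```

```text
time_s: 29.5
ee_pos: [0.5708, 0.1723, 0.0634]
eef_rot: [[0.001, 0.999, 0.033], [0.0, 0.033, -0.999], [-1.0, 0.001, -0.0]]
ft_force: [-4.1, -1.2, 5.1]
finger_gap: 0.0438
```

Contact made (fz rose from -7 to +5 N). I open gradually so the weight tips gently onto the slope.

```bash
python3 -m inch '[[-0.04,[0,0,0],0],[-0.08,[0,0,0],0],[-0.13,[0,0,0],0],[-0.18,[0,0,0],0],[-0.24,[0,0,0],0],[-0.3,[0,0,0],0],[-0.36,[0,0,0],0],[-0.42,[0,0,0],0],[-0.5,[0,0,0],0],[-0.6,[0,0,0],0]]' 10
python3 - <<'E'
from h import *
s=arm.get_state(); print(s["ee_pos"],s["ft_force"],s["finger_gap"])
p,d=arm.snapshot("scene"); cv2.imwrite("pics/s2.png",cv2.resize(p[110:230,140:300],None,fx=4,fy=4,interpolation=cv2.INTER_CUBIC))
E
```

```text
time_s: 30.75
ee_pos: [0.5713, 0.1722, 0.063]
eef_rot: [[0.002, 0.999, 0.033], [0.0, 0.033, -0.999], [-1.0, 0.002, -0.0]]
ft_force: [0.4, -0.0, 0.2]
finger_gap: 0.0703
[0.57127192 0.17223991 0.06297449] [ 0.39001119 -0.04868825  0.2407224 ] 0.07026777893991615
```

View pics/s2.png

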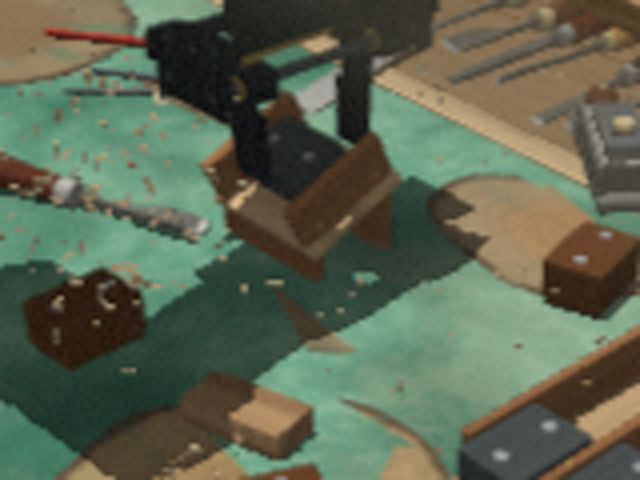

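The weight lies tilted between the cheeks at crop (310,155), with no force on the tool. I open fully, rise and back away.

```bash
python3 -m inch '[[-0.8,[0,0,0],0],[-0.9,[0,0,0],0],[-0.9,[0,0,0],0],[-0.9,[0,0,0.02],0],[-0.9,[0,0,0.05],0],[-0.9,[0,0,0.1],0],[-0.9,[0,0,0.14],0],[-0.9,[0,-0.06,0.14],0],[-0.9,[0,-0.12,0.14],0],[-0.9,[0,-0.12,0.14],0]]'
python3 - <<'E'
from h import *
i=arm.camera_info("wrist"); p,d=arm.snapshot("wrist"); P=cloud("wrist",d,i); cv2.imwrite("pics/w4.png",p)
x,y,z=[P[...,k] for k in range(3)]
m=(p.max(-1)<95)&(abs(x-.565)<.06)&(y>.135)&(y<.208)&(z>.045)
q=P[m]
for _ in range(3):
  A=np.c_[q[:,:2],np.ones(len(q))];k=np.linalg.lstsq(A,q[:,2],rcond=None)[0]; q=q[abs(q[:,2]-A@k)<.003]
n=np.r_[-k[:2],1];n/=np.linalg.norm(n); c=np.array(cv2.minAreaRect((q[:,:2]*1000).astype(np.float32))[0])/1000; c=np.r_[c,k@[*c,1]]
print(len(q),"slope",k,np.arctan(np.hypot(*k[:2])),"top c",c,"bottom c",c-.034*n,cv2.minAreaRect((q[:,:2]*1000).astype(np.float32)))
E
```

```text
time_s: 32.05
ee_pos: [0.5707, 0.0488, 0.2026]
eef_rot: [[-0.0, 1.0, 0.028], [-0.001, 0.028, -1.0], [-1.0, -0.0, 0.001]]
ft_force: [0.4, 0.3, 0.1]
finger_gap: 0.0839
30 slope [3.58911198e-02 2.86744161e-05 4.82820443e-02] 0.035875731843543604 top c [0.58028894 0.16255298 0.06911393] bottom c [0.58150845 0.16255395 0.0351358 ] ((580.2889404296875, 162.552978515625), (65.99015808105469, 28.8356876373291), 60.41969680786133)
```

View pics/w4.png

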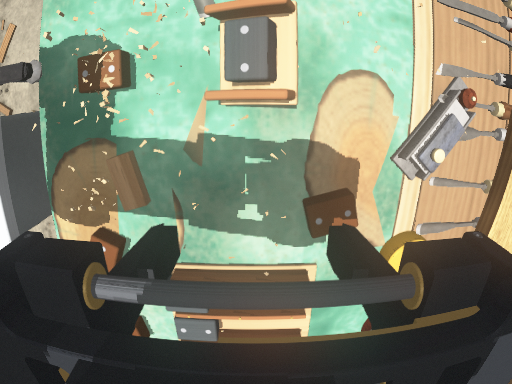

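The wrist view shows the weight lying between the cheeks at (250,50). My dark threshold missed it, so I re-measure, and measure again later to check for creep.

```bash
cat > m.py <<'E'
from h import *
i=arm.camera_info("wrist"); p,d=arm.snapshot("wrist"); P=cloud("wrist",d,i)
x,y,z=[P[...,k] for k in range(3)]
sat=cv2.cvtColor(p,cv2.COLOR_BGR2HSV)[...,1]
m=(sat<60)&(abs(x-.565)<.06)&(y>.135)&(y<.208)&(z>.045)
q=P[m]
for _ in range(4):
  A=np.c_[q[:,:2],np.ones(len(q))];k=np.linalg.lstsq(A,q[:,2],rcond=None)[0]; q=q[abs(q[:,2]-A@k)<.003]
n=np.r_[-k[:2],1];n/=np.linalg.norm(n); r=cv2.minAreaRect((q[:,:2]*1000).astype(np.float32)); c=np.array(r[0])/1000; c=np.r_[c,k@[*c,1]]
print(arm.get_state()["time_s"],len(q),"tilt",np.arctan(np.hypot(*k[:2])),"bottom c",(c-.034*n).round(4),r)
E
python3 m.py
python3 -m inch '[[-0.9,[0,0,0],0],[-0.9,[0,0,0],0],[-0.9,[0,0,0],0],[-0.9,[0,0,0],0],[-0.9,[0,0,0],0],[-0.9,[0,0,0],0],[-0.9,[0,0,0],0],[-0.9,[0,0,0],0],[-0.9,[0,0,0],0],[-0.9,[0,0,0],0]]'
python3 m.py
```

```text
32.15 780 tilt 0.2533673222883477 bottom c [0.5708 0.1685 0.0331] ((579.2454833984375, 167.2291259765625), (58.98332595825195, 66.30813598632812), 1.8523176908493042)
time_s: 33.4
ee_pos: [0.5706, 0.0522, 0.2025]
eef_rot: [[-0.0, 0.999, 0.033], [-0.0, 0.033, -0.999], [-1.0, -0.0, 0.0]]
ft_force: [-0.1, -0.3, -0.0]
finger_gap: 0.0837
33.45 747 tilt 0.2696059335538175 bottom c [0.5719 0.1689 0.0324] ((580.9285278320312, 167.84481811523438), (62.48710250854492, 59.665794372558594), 87.68634033203125)
```

```bash
sed -i 's/^m=.*/o=max((o for o in arm.outline_of("wrist","weight_1") if o["pixels"][10:80,220:280].sum()>500),key=lambda o:o["conf"]); m=cv2.erode(o["pixels"].astype(np.uint8),np.ones((3,3)))>0; m\&=(d>0)\&(z>.05)/' m.py; python3 m.py
python3 -m inch '[[-0.9,[0,0,0],0],[-0.9,[0,0,0],0],[-0.9,[0,0,0],0],[-0.9,[0,0,0],0],[-0.9,[0,0,0],0],[-0.9,[0,0,0],0],[-0.9,[0,0,0],0],[-0.9,[0,0,0],0],[-0.9,[0,0,0],0],[-0.9,[0,0,0],0]]' | head -1
python3 m.py
```

```text
33.55 1598 tilt 0.3165049746452681 bottom c [0.5733 0.1701 0.0412] ((562.7581176757812, 169.61349487304688), (40.1083984375, 58.706573486328125), 1.8726345300674438)
time_s: 34.8
34.9 1767 tilt 0.3206030160697296 bottom c [0.5734 0.1702 0.0413] ((562.6693115234375, 169.8445281982422), (41.13136291503906, 58.57350158691406), 3.462716579437256)
```

```bash
cat >> m.py <<'E'
P0=P[m]
for y0 in (.155,.17,.185):
  t=P0[abs(P0[:,1]-y0)<.007]
  print(y0,[(round(a,3),round(float(np.median(t[abs(t[:,0]-a)<.003,2])),4)) for a in np.arange(.545,.584,.006)])
cv2.imwrite("pics/w5.png",cv2.resize(p[0:110,190:310],None,fx=5,fy=5,interpolation=cv2.INTER_CUBIC))
E
python3 m.py
```

```text
35.0 1602 tilt 0.310699486813875 bottom c [0.5726 0.1706 0.0409] ((562.268310546875, 170.0094757080078), (41.02772903442383, 59.040096282958984), 0.7332823276519775)
0.155 [(np.float64(0.545), 0.0666), (np.float64(0.551), 0.0694), (np.float64(0.557), 0.0716), (np.float64(0.563), 0.074), (np.float64(0.569), 0.0765), (np.float64(0.575), 0.0788), (np.float64(0.581), 0.0791)]
0.17 [(np.float64(0.545), 0.067), (np.float64(0.551), 0.0692), (np.float64(0.557), 0.0716), (np.float64(0.563), 0.0741), (np.float64(0.569), 0.0765), (np.float64(0.575), 0.0787), (np.float64(0.581), 0.079)]
0.185 [(np.float64(0.545), 0.0672), (np.float64(0.551), 0.0696), (np.float64(0.557), 0.072), (np.float64(0.563), 0.0743), (np.float64(0.569), 0.0766), (np.float64(0.575), 0.0793), (np.float64(0.581), 0.0788)]
```

View pics/w5.png

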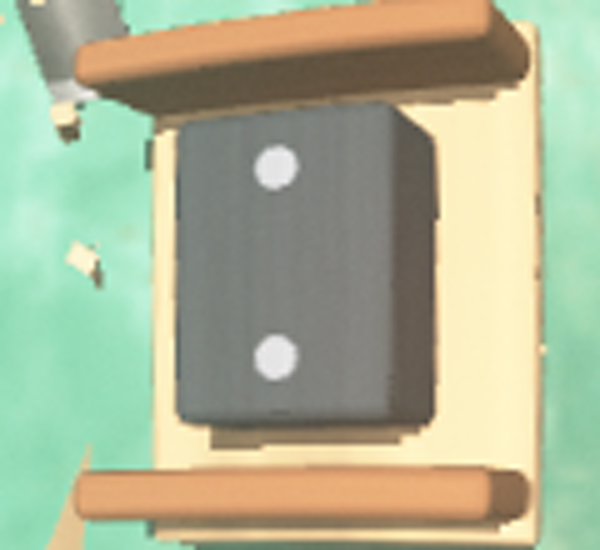

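```bash
python3 -c "
from cell import arm
print(arm.hand_in(), arm.get_state()['time_s'])"
```

```text
the job is handed in; nothing more can be done
the job is handed in; nothing more can be done
```

I dragged all three weights along their lanes, found the one that grips, and set it on the rest. It lies flat and stays there by itself. The job was handed in at about 35 s on the robot's clock; no verdict is reported.

**Finding the gripping sole:** The weight in the right-hand lane (as the robot sees it) pulled about 8 N with almost no downward press, so its sole grips. The other two pulled about 5 N, but the gripper was pressing them down with about 6 N. That works out to a friction coefficient of roughly 0.35 for those two against 1.1, so I took them as slick. Those 5 N readings are above the stated 1 to 2 N; I put that down to the pressing and did not repeat those drags.

**Moving it:** I set the gripping weight on the clear bench halfway to the rest, took it again by its long sides, and lowered it onto the slope. I then opened the jaws gradually so it tipped down flat.

**Last checks:**
- **On the rest:** The top face slopes at 0.397, matching the rest's 0.40, and the underside's centre is within about 2 mm of the rest's middle.
- **Staying put:** I saw no creep beyond measuring noise over about 1.5 s.
- **Robot clear:** The gripper was clear, with no force on it.
- **Other weights:** When last measured after dragging, the slick two were at the near ends of their lanes; I did not touch them or the brown look-alikes after that.
- **Checks that disagreed:** Three automatic measurements of the placed weight were wrong. Two picked up the wrong pixels; one gave a tilt of 0.31 to 0.32 because it included the weight's side face. A height profile across the top and an enlarged picture settled it.

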